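Make up two model-landscape kits

TASK

Make up the two model-making kits for the next class: the bare tree, the jar of green scatter and the white glue bottle go into the blue tray, and the pink blossom tree and the jar of yellow scatter go into the red tray. Stand each thing upright on the floor of a compartment of its own, and leave the paint brush, the squat brown tub and the foam strip with its green trees where they are.

Things in the scene. Friction and masses are not known exactly. Their poses are not given: they have to be found in the camera images.
- blue_tray: blue kit tray, fixed, 202 mm (its x) by 70 mm (its y), to the robot's left or right (this changes). Three compartments in a row along its x, each 62 x 62 mm inside, centred at x = -66, 0, +66 mm, y = 0. Floor 4 mm thick; walls and dividers 4 mm thick, their tops 18 mm above the bench. Origin: centre of the underside; z up. Yaw within 0.35 rad of 0 (x axis along world x).
- red_tray: red kit tray, fixed, 202 mm (its x) by 70 mm (its y), to the robot's left or right (this changes). Three compartments in a row along its x, each 62 x 62 mm inside, centred at x = -66, 0, +66 mm, y = 0. Floor 4 mm thick; walls and dividers 4 mm thick, their tops 18 mm above the bench. Origin: centre of the underside; z up. Yaw within 0.35 rad of 0 (x axis along world x).
- green_jar: small jar of green scatter, upright: dark green body 46 mm in diameter and 52 mm high, under a lid of lighter green 42 mm in diameter, 68 mm tall in all, about 90 g. Origin: centre of its underside; z up its axis. Loose; round, any grasp yaw will do.
- yellow_jar: small jar of yellow scatter, upright: mustard yellow body 46 mm in diameter and 52 mm high, under a lid of lighter yellow 42 mm in diameter, 68 mm tall in all, about 90 g. Origin: centre of its underside; z up its axis. Loose; round, any grasp yaw will do.
- white_bottle: white plastic glue bottle, upright: straight body 44 mm in diameter up to a height of 62 mm, then a shoulder and an off-white cap 28 mm in diameter, 83 mm tall in all, about 80 g. Origin: centre of its underside; z up its axis. Loose; round, any grasp yaw will do.
- pink_tree: model tree with pink blossom on a round pale-wood foot 44 mm in diameter, 6 mm thick: trunk 8 mm, then a firm rigid round crown 47 to 50 mm in diameter, from 37 to 88 mm high, to be gripped at its middle, 62 mm above the underside; about 60 g. Origin: centre of the underside of the foot; z up. Loose; round, any grasp yaw will do.
- bare_tree: bare model tree, flat and pale blue-grey, without foliage, on a round pale-wood foot 44 mm in diameter, 6 mm thick: trunk 9 mm thick and a rigid flat fan of twigs in its own x-z plane, 44 mm wide (x), 9 mm thick (y), 39 to 85 mm high; 91 mm tall in all, about 50 g. Grip it across the fan, along its own y, about 60 mm above the underside. Origin: centre of the underside of the foot; z up. Loose.
- foam_strip: bystander: white foam strip, 50 mm (its x) by 300 mm (its y), 28 mm high, with two green model trees stuck in it, about 110 mm tall; loose, at the far side of the bench. Origin: centre of its underside. Leave it alone.
- brown_tub: bystander: squat tub of brown scatter with a black lid, 70 mm in diameter, 62 mm tall, loose, at the far right (+x, -y). Origin: centre of its underside. Leave it alone.
- paint_brush: bystander: wooden paint brush 190 mm long lying flat at the far left (+x, +y), roughly along world y, at most about 30 mm high; loose. Origin: underside, under about its middle; its x runs along the handle to the bristles. Leave it alone.
Things that resemble listed ones, but are neither listed nor needed, are in the scene too. Of the things that look like the pink_tree, the larger one is meant.

How it is judged:
By the outcome, as a careful person would: the job done as asked, in the order asked, and still so for the second after the job is handed in, with the robot touching nothing.
It also fails if it takes over 109 s, if anything falls off the work surface, if the arm or the gripper's body presses on something with over 40 N, if the wrist force passes 120 N, or if a joint passes its speed limit or range.

ROBOT

A 6-joint arm with a two-finger parallel gripper is mounted at the origin on the work surface. World frame = base frame: x ahead of the robot, y to its left, z up, the work surface at z = 0. Lengths are in m, angles in rad, forces in N, time in s.
With the tool pointing down it reaches from about 0.325 to 0.775 m from the base axis. Payload 5.5 kg.
Tool frame: the origin (TCP) lies at the very end of the fingers, on their centre line; the grasp point (between the pads) lies 19 mm behind it (ctrl.pinch_z is the distance from the TCP to the grasp point, in m); z points along the fingers, y is the line along which they close (so a half turn about z gives the same grasp; the last joint's range is limited). The gripper opens to 88 mm and grips with 3 to 60 N. Pads are 20 mm wide; open, the fingers measure 115 mm over their backs; the gripper's body (75 mm by 178 mm) begins 61 mm behind the grasp point.
Start: joints at [1.14, 0.091, 1.231, -0, 1.82, -0.057], TCP at [0.219, 0.559, 0.223] pointing down, gripper open.
Joint ranges: [-2.87, 2.87], [-0.86, 2.18], [0.17, 2.46], [-1.51, 4.65], [0.06, 2.69], [-2.65, 2.65]. Speed limits (rad/s): [2.57, 2.57, 3.01, 3.14, 3.14, 3.14].

INTERFACE

Orientations are given as a unit quaternion [x, y, z, w].
In Python, from rig import ctrl, vision gives the robot as it stands.
- The arm moves only by the shell command python3 -m handwheel 'ROWS' [OPENING] [FORCE]. ROWS is JSON, a list of rows, each a list of 2 entries, a list of its own where there are three numbers: the shift along the tool's x, y, z in units of 30 mm (1.0 is 30 mm), then the turn about the tool's z in units of 5 degrees (1.0 is 5 degrees). In form: [[[tx, ty, tz], spin], ...]. A call has 1 to 20 rows; each row shifts and turns the commanded pose from where the row before left it, along the tool's axes as they then stand; what a row does not reach is not made up. A row lasts 1/12 s, in which the tool goes at most 41.7 mm and 7.16 degrees, less where a joint would pass 70% of its speed; a pose out of reach is approached as far as the arm can. A call is refused whole if a number of a shift passes 1 or a number of a turn 1, either way. A call with a gripper value outside its range is refused whole. OPENING is the opening, from 0 (shut) to 1 (fully open), set as the call begins (- or left out, the last holds). The fingers move at their own pace and stop on an object; FORCE is the grip in N (left out, the last holds). Time passes only in rows, so rows that do not move let the fingers close. It gives the time, the measured TCP pose, the force, the opening and the grip force at its end, in the units of the state.
- ctrl.sense(): the state, without advancing time (a new reading comes with each control period).
- vision.snapshot(name): name is "scene" or "top"; returns a dict with "img" (384x512x3 uint8, red, green, blue), "K" (3x3 intrinsics, pixels), "rvec" (rotation vector, rad) and "tvec" (3), from world to camera coordinates, as OpenCV has them. Camera axes: x right, y down, z forward; pixel columns grow to the right and rows downward; lengths in m; the calibration is good to about 2 mm. A picture is of the moment at which its call begins. There is no depth.
- ctrl.close_job(): hands the job in; it is judged then, once.
The state is a dict: "time_s": time; "joint_pos": joint angles; "joint_velocities": joint speeds; "joint_torque": joint torques, N m; "tcp_pos": TCP position; "orientation": TCP orientation; "ft_force": force on the tool from outside, world axes, zero at the start; "ft_torque": the same for the moment, N m; "opening": opening from 0.0 (shut) to 1.0 (fully open); "finger_force": force on a finger pad.
Only numpy, scipy, OpenCV 4.12 (cv2) and the standard library are available. Lean on these libraries where they do the work, as an engineer would, in place of code of your own. Each camera call takes 0.05 s, during which the arm holds its last target. There are 200 camera calls.

## Working session

There is one attempt and no reset: what is moved stays moved. The work goes in short steps, Python scripts to look and compute and a shell command to move; the robot and the scene stay as the last step left them, time stands still between calls to the robot, and variables do not carry over. Pictures are saved under pics/ and viewed, at most 14 in all, crops included, and the job is handed in when it is done.

```bash
mkdir -p pics; ls; cat > h.py <<'E'
import numpy as np, cv2
from rig import ctrl, vision
def snap(n,f=None):
    s=vision.snapshot(n)
    if f: cv2.imwrite('pics/'+f,s['img'][:,:,::-1])
    return s
def ray(s,u,v,z):
    R=cv2.Rodrigues(np.array(s['rvec'],float))[0]; t=np.array(s['tvec'],float).ravel()
    c=-R.T@t; d=R.T@np.linalg.inv(s['K'])@np.array([u,v,1.])
    return c+d*(z-c[2])/d[2]
def proj(s,p):
    return cv2.projectPoints(np.array(p,float).reshape(-1,1,3),np.array(s['rvec'],float),np.array(s['tvec'],float),np.array(s['K'],float),None)[0].reshape(-1,2)
E
python3 - <<'E'
from h import *
for n in('scene','top'):
    s=snap(n,n+'0.png'); R=cv2.Rodrigues(np.array(s['rvec'],float))[0]; print(n,-R.T@np.array(s['tvec']).ravel(),R[2])
st=ctrl.sense(); print(st, ctrl.pinch_z)
E
```

```text
pics
scene [ 1.05214832 -0.30158165  0.76878617] [-0.48765098  0.31862426 -0.81281923]
top [0.40984012 0.01545904 1.08667848] [ 0.19296775 -0.01858103 -0.98102915]
{'time_s': 0.1, 'joint_pos': array([ 1.14034886e+00,  9.17663188e-02,  1.23174126e+00, -3.57552102e-06,
        1.81980652e+00, -5.66953904e-02]), 'joint_velocities': array([ 0.00080525, -0.00286356, -0.00225902,  0.00108469,  0.00092446,
       -0.00188936]), 'joint_torque': array([ 2.38609558e-03, -4.47858846e+01, -4.07568526e+01,  6.98429556e-02,
        2.85002781e-02, -1.13336966e-04]), 'tcp_pos': array([0.21895661, 0.55833825, 0.22164396]), 'orientation': array([ 1.85790599e-01,  9.82588984e-01, -8.35732360e-04, -2.05898247e-04]), 'ft_force': array([-0.84273539,  0.07595432,  0.88255361]), 'ft_torque': array([-0.01710159, -0.01409652, -0.01779411]), 'finger_force': 0.0, 'opening': 1.0029760374399213} 0.0187
```

View pics/scene0.png

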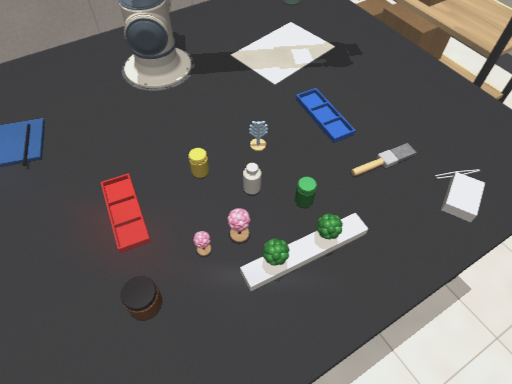

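View pics/top0.png

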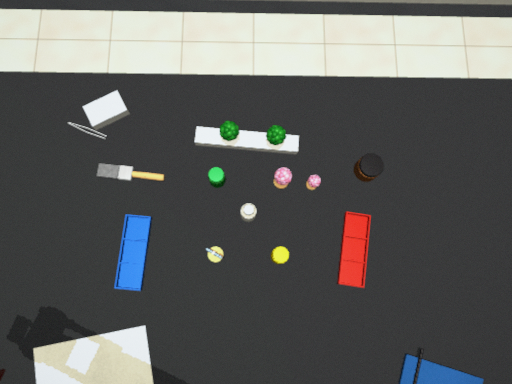

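Scene view: bare tree (258,135), green jar (306,192), bottle (252,180), yellow jar (199,163), blue tray (325,113), red tray (125,210), and two pink trees, large (239,222) and small (203,242). Top view: the same things at (215,254), (217,176), (248,211), (281,255), (133,252) and (355,249), pink large (283,177) and small (314,181).

The only things that could be confused are the two pink trees. The large one is the target. The blue folder at top (440,370) isn't a tray.

```bash
python3 - <<'E'
from h import *
T=snap('top');S=snap('scene')
print(T['K'][0],proj(T,[[0,0,0],[.219,.559,.22]]),proj(S,[[0,0,0],[.219,.559,.22]]))
def blobs(s,lo,hi,box,amin=12):
    h=cv2.cvtColor(s['img'],cv2.COLOR_RGB2HSV); m=cv2.inRange(h,lo,hi)
    k=np.zeros_like(m); x0,y0,x1,y1=box; k[y0:y1,x0:x1]=m[y0:y1,x0:x1]
    k=cv2.morphologyEx(k,cv2.MORPH_CLOSE,np.ones((3,3),np.uint8))
    n,l,st,c=cv2.connectedComponentsWithStats(k); i=1+np.argmax(st[1:,4]); return (l==i).astype(np.uint8),st[i],c[i]
def circ(m): 
    c=max(cv2.findContours(m,0,1)[0],key=cv2.contourArea); return cv2.minEnclosingCircle(c),c
# (name, hsv, top box, z)
for n,lo,hi,b,z in [('green',(45,120,120),(75,255,255),(200,160,235,192),.068),('yellow',(22,120,150),(35,255,255),(265,240,297,270),.068),
  ('bottle',(0,0,110),(179,90,255),(235,198,262,226),.06),('pink',(150,40,80),(179,255,255),(268,160,296,192),.062),
  ('barefoot',(10,30,120),(30,200,255),(200,240,230,268),.006)]:
    m,st,c=blobs(T,lo,hi,b); (cc,r),_=circ(m); print(n,st,c.round(1),np.round(cc,1),round(r,1),ray(T,*cc,z).round(4),ray(T,*c,z).round(4))
for n,lo,hi,b in [('blue',(100,120,60),(125,255,255),(105,205,160,300)),('red',(0,150,60),(8,255,255),(330,200,380,295))]:
    m,st,c=blobs(T,lo,hi,b); _,k=circ(m)
    p=np.array([ray(T,u,v,.018)[:2] for u,v in k[:,0]],np.float32); print(n,cv2.minAreaRect(p))
for n,s,b in (('a',T,(195,233,235,273)),('b',S,(238,110,278,160)),('c',S,(190,195,260,265))):
    x0,y0,x1,y1=b; cv2.imwrite(f'pics/c{n}.png',cv2.resize(s['img'][y0:y1,x0:x1,::-1],(320,320*(y1-y0)//(x1-x0)),interpolation=cv2.INTER_CUBIC))
cv2.imwrite('pics/crop.png',np.hstack([cv2.resize(cv2.imread(f'pics/c{n}.png'),(260,300)) for n in 'abc']))
E
```

```text
[384.9623399    0.         249.07589127] [[245.98378886 436.40539767]
 [-19.99017173 365.52078751]] [[158.2382883   66.71628101]
 [347.45899349 -17.98815158]]
green [208 167  16  15 197] [215.6 174.2] [215.5 174.5] 7.9 [0.6743 0.088  0.068 ] [0.6751 0.0877 0.068 ]
yellow [272 246  17  17 230] [280.1 254.3] [280.1 254.4] 8.6 [ 0.4597 -0.0861  0.068 ] [ 0.4597 -0.0861  0.068 ]
bottle [240 203  17  17 229] [248.1 210.8] [248.  210.8] 8.5 [ 0.5762 -0.0012  0.06  ] [ 0.5761 -0.0014  0.06  ]
pink [274 167  19  18 251] [282.8 175.4] [282.7 175.9] 9.5 [ 0.6736 -0.0961  0.062 ] [ 0.6751 -0.0965  0.062 ]
barefoot [210 246  14  11  60] [217.8 250.8] [216.5 251.5] 7.4 [0.4696 0.0849 0.006 ] [0.4715 0.0815 0.006 ]
blue ((0.46779322624206543, 0.3130580484867096), (0.07576587796211243, 0.2049565613269806), 85.17802429199219)
red ((0.47961583733558655, -0.29677337408065796), (0.07517543435096741, 0.2039276510477066), 81.48352813720703)
```

View pics/crop.png

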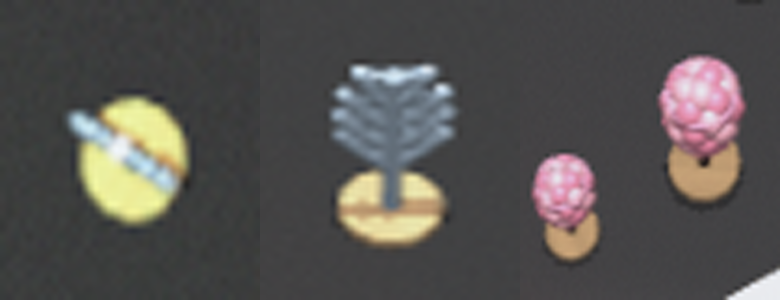

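The crop confirms the larger pink tree, top (283,177), and shows the bare tree's fan edge-on from above. The fan runs from about (207,249) to (221.5,257.8), with the foot centre at about (215.5,254.3). I'll add a helper that works out the distances to go.

```bash
cat >> h.py <<'E'
from scipy.spatial.transform import Rotation as Ro
def go(x,y,z,yaw=None):
    "shift to target in tool units before / after spin; yaw = world angle (deg) of tool y"
    st=ctrl.sense(); R=Ro.from_quat(st['orientation']).as_matrix(); d=np.array([x,y,z])-st['tcp_pos']
    a=np.degrees(np.arctan2(R[1,1],R[0,1])); sp=0 if yaw is None else (a-yaw+90)%180-90
    R2=R@Ro.from_euler('z',sp,degrees=True).as_matrix()
    print('t',round(st['time_s'],2),'tcp',st['tcp_pos'].round(4),'yaw',round(a,1),'spin',round(sp/5,2),'before',(R.T@d/.03).round(2),'after',(R2.T@d/.03).round(2),'F',st['ft_force'].round(1),'open',round(st['opening'],3),'ff',round(float(st['finger_force']),1),'tilt',round(float(R[2,2]),4))
E
python3 - <<'E'
from h import *
T=snap('top')
f=ray(T,215.5,254.3,.006);a=ray(T,207,249,.075);b=ray(T,221.5,257.8,.075);d=a-b
print(f,(a+b)/2,np.degrees(np.arctan2(d[1],d[0])))
go(f[0],f[1],.15,np.degrees(np.arctan2(d[1],d[0]))-90)
E
```

```text
[0.46186024 0.08751275 0.006     ] [0.4608594  0.08624153 0.075     ] 59.49970649336162
t 0.25 tcp [0.219  0.5585 0.2221] yaw 68.6 spin -16.18 before [-13.27 -11.66   2.41] after [  9.41 -14.94   2.41] F [ 0.4 -0.5 -0.4] open 1.002 ff 0.0 tilt -1.0
```

```bash
python3 -m handwheel '[[[0,0,0],1],[[0,0,0],1],[[0,0,0],1],[[0,0,0],1],[[0,0,0],1],[[0,0,0],1],[[0,0,0],1],[[0,0,0],1],[[0,0,0],1],[[0,0,0],1],[[0,0,0],1],[[0,0,0],1],[[0,0,0],1],[[0,0,0],1],[[0,0,0],1],[[0,0,0],1],[[0,0,0],1],[[0,0,0],1],[[0,0,0],1],[[0,0,0],0.8]]' 1
python3 -m handwheel '[[[-0.5,0.8,0.13],0],[[-0.5,0.8,0.13],0],[[-0.5,0.8,0.13],0],[[-0.5,0.8,0.13],0],[[-0.5,0.8,0.13],0],[[-0.5,0.8,0.13],0],[[-0.5,0.8,0.13],0],[[-0.5,0.8,0.13],0],[[-0.5,0.8,0.13],0],[[-0.5,0.8,0.13],0],[[-0.5,0.8,0.13],0],[[-0.5,0.8,0.13],0],[[-0.5,0.8,0.13],0],[[-0.5,0.8,0.13],0],[[-0.5,0.8,0.13],0],[[-0.5,0.8,0.13],0],[[-0.5,0.8,0.13],0],[[-0.5,0.8,0.13],0],[[0,0,0],0],[[0,0,0],0]]'
python3 -c "
from h import *
go(.462,.087,.15,149.5)"
```

```text
time_s: 1.92
tcp_pos: [0.2191, 0.5585, 0.2224]
orientation: [0.869, 0.495, -0.0, 0.0]
ft_force: [-0.7, -0.3, -0.0]
opening: 0.996
finger_force: 0.0
time_s: 3.58
tcp_pos: [0.455, 0.106, 0.152]
orientation: [0.869, 0.496, -0.001, -0.0]
ft_force: [-0.3, -0.9, 0.2]
opening: 0.995
finger_force: 0.0
t 3.58 tcp [0.455 0.106 0.152] yaw -30.6 spin -0.02 before [-0.43  0.52  0.06] after [-0.43  0.52  0.06] F [-0.3 -0.9  0.2] open 0.995 ff 0.0 tilt -1.0
```

```bash
python3 -m handwheel '[[[-0.43,0.52,0.06],0],[[0,0,0.6],0],[[0,0,0.6],0],[[0,0,0.6],0],[[0,0,0.6],0],[[0,0,0.6],0],[[0,0,0.6],0],[[0,0,0.03],0],[[0,0,0],0],[[0,0,0],0]]'
python3 -m handwheel '[[[0,0,0],0],[[0,0,0],0],[[0,0,0],0],[[0,0,0],0],[[0,0,0],0],[[0,0,0],0],[[0,0,0],0],[[0,0,0],0],[[0,0,0],0],[[0,0,0],0],[[0,0,0],0],[[0,0,0],0]]' 0 15
python3 -c "
from h import *
go(.402,.321,.15); snap('scene','g1.png')"
```

```text
time_s: 4.42
tcp_pos: [0.4622, 0.0888, 0.043]
orientation: [0.868, 0.497, 0.001, 0.0]
ft_force: [-0.4, -0.1, -0.2]
opening: 1.0
finger_force: 0.0
time_s: 5.42
tcp_pos: [0.4618, 0.088, 0.0417]
orientation: [0.868, 0.497, -0.0, -0.0]
ft_force: [-0.4, 0.4, -0.1]
opening: 0.13
finger_force: 0.3
t 5.42 tcp [0.4618 0.088  0.0417] yaw -30.4 spin 0.0 before [ 5.69 -5.65 -3.61] after [ 5.69 -5.65 -3.61] F [-0.4  0.4 -0.1] open 0.13 ff 0.3 tilt -1.0
```

View pics/g1.png

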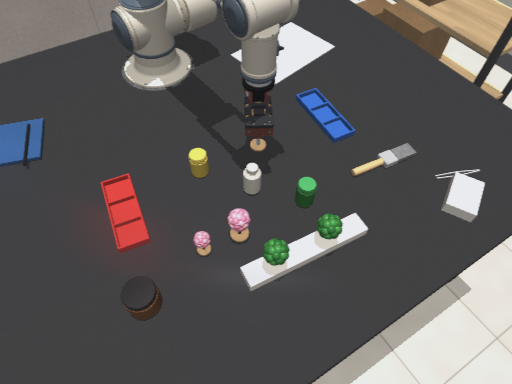

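The gripper is over the bare tree at (258,125), with the foot still in place at (258,145). I'll finish the squeeze, lift, and carry it to the near compartment of the blue tray.

```bash
python3 -m handwheel '[[[0,0,0],0],[[0,0,0],0],[[0,0,0],0],[[0,0,-0.3],0],[[0,0,-0.6],0],[[0,0,-0.6],0],[[0,0,-0.6],0],[[0,0,-0.6],0],[[0,0,-0.6],0],[[0,0,-0.3],0]]'
python3 -m handwheel '[[[0.4,-0.4,0],0],[[0.4,-0.4,0],0],[[0.4,-0.4,0],0],[[0.4,-0.4,0],0],[[0.4,-0.4,0],0],[[0.4,-0.4,0],0],[[0.4,-0.4,0],0],[[0.4,-0.4,0],0],[[0.4,-0.4,0],0],[[0.4,-0.4,0],0],[[0.4,-0.4,0],0],[[0.4,-0.4,0],0],[[0.4,-0.4,0],0],[[0.4,-0.4,0],0],[[0.09,-0.05,0],0],[[0,0,0],0],[[0,0,0],0],[[0,0,0],0]]'
python3 -c "
from h import *
go(.402,.321,.046); s=snap('scene','g2.png')
print(proj(s,[.402,.321,.018]))"
```

```text
time_s: 6.3
tcp_pos: [0.4627, 0.0881, 0.1531]
orientation: [0.868, 0.497, 0.002, 0.001]
ft_force: [0.8, 0.4, -0.8]
opening: 0.1
finger_force: 15.0
time_s: 7.8
tcp_pos: [0.4024, 0.3203, 0.1497]
orientation: [0.868, 0.497, -0.0, 0.0]
ft_force: [-0.5, 0.3, -0.9]
opening: 0.103
finger_force: 15.0
t 7.8 tcp [0.4024 0.3203 0.1497] yaw -30.5 spin 0.0 before [ 0.02 -0.02  3.46] after [ 0.02 -0.02  3.46] F [-0.5  0.3 -0.9] open 0.103 ff 15.0 tilt -1.0
[[312.16106501  98.0240877 ]]
```

View pics/g2.png

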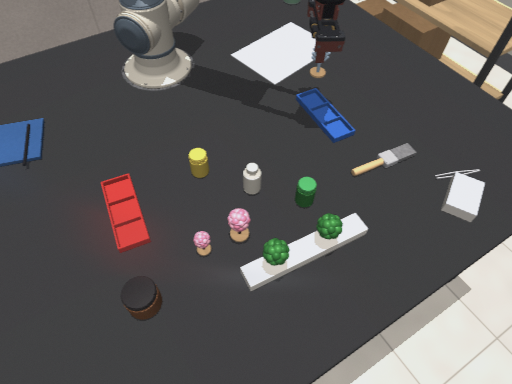

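The tree is held upright with its foot at (318,72), above the compartment at (312,98). Next I lower it, release and rise.

```bash
python3 -m handwheel '[[[0,0,0.5],0],[[0,0,0.5],0],[[0,0,0.5],0],[[0,0,0.5],0],[[0,0,0.5],0],[[0,0,0.5],0],[[0,0,0.2],0],[[0,0,0.1],0],[[0,0,0.07],0],[[0,0,0.07],0],[[0,0,0],0],[[0,0,0],0]]'
python3 -m handwheel '[[[0,0,0],0],[[0,0,0],0],[[0,0,0],0],[[0,0,0],0],[[0,0,0],0],[[0,0,0],0],[[0,0,-0.3],0],[[0,0,-0.8],0],[[0,0,-0.8],0],[[0,0,-0.8],0],[[0,0,-0.8],0],[[0,0,-0.8],0],[[0,0,0],0],[[0,0,0],0]]' 1
python3 -c "
from h import *
go(.672,.088,.15,90)"
```

```text
time_s: 8.85
tcp_pos: [0.4025, 0.3212, 0.0473]
orientation: [0.868, 0.497, 0.001, -0.0]
ft_force: [0.4, -0.0, -0.6]
opening: 0.102
finger_force: 15.0
time_s: 10.02
tcp_pos: [0.4028, 0.3215, 0.1778]
orientation: [0.868, 0.497, 0.002, -0.0]
ft_force: [0.7, -0.6, -0.5]
opening: 0.998
finger_force: 0.0
t 10.02 tcp [0.4028 0.3215 0.1778] yaw -30.4 spin 11.92 before [-2.17 11.68  0.94] after [8.97 7.79 0.94] F [ 0.7 -0.6 -0.5] open 0.998 ff 0.0 tilt -1.0
```

```bash
python3 -m handwheel '[[[0,0,0],1],[[0,0,0],1],[[0,0,0],1],[[0,0,0],1],[[0,0,0],1],[[0,0,0],1],[[0,0,0],1],[[0,0,0],1],[[0,0,0],1],[[0,0,0],1],[[0,0,0],1],[[0,0,0],0.9]]' 1
python3 -m handwheel '[[[0.7,0.6,0],0],[[0.7,0.6,0],0],[[0.7,0.6,0],0],[[0.7,0.6,0],0],[[0.7,0.6,0],0],[[0.7,0.6,0],0],[[0.7,0.6,0],0],[[0.7,0.6,0],0],[[0.7,0.6,0],0],[[0.7,0.6,0],0],[[0.7,0.6,0],0],[[0.7,0.6,0],0],[[0.6,0.6,0],0],[[0,0,0],0],[[0,0,0],0]]'
python3 -c "
from h import *
go(.675,.088,.023,90); s=snap('top','t1.png'); print(proj(s,[.402,.321,.004]))"
```

```text
time_s: 11.02
tcp_pos: [0.4015, 0.3206, 0.1736]
orientation: [1.0, -0.001, -0.001, 0.001]
ft_force: [-0.3, 1.0, -0.8]
opening: 1.002
finger_force: 0.0
time_s: 12.27
tcp_pos: [0.6722, 0.0864, 0.1728]
orientation: [1.0, -0.0, -0.002, 0.0]
ft_force: [-0.6, -0.1, 0.6]
opening: 1.001
finger_force: 0.0
t 12.27 tcp [0.6722 0.0864 0.1728] yaw -90.0 spin -0.01 before [ 0.12 -0.05  4.99] after [ 0.12 -0.05  4.99] F [-0.6 -0.1  0.6] open 1.001 ff 0.0 tilt -1.0
[[129.75947481 275.91673303]]
```

View pics/t1.png

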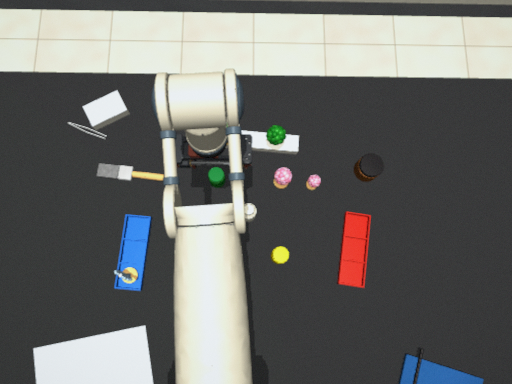

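The bare tree stands centred in the near blue compartment, foot at (130,275). The gripper is above the green jar at (216,176), so I descend and grip.

```bash
python3 -m handwheel '[[[0.12,-0.05,0.4],0],[[0,0,0.6],0],[[0,0,0.6],0],[[0,0,0.6],0],[[0,0,0.6],0],[[0,0,0.6],0],[[0,0,0.6],0],[[0,0,0.6],0],[[0,0,0.35],0],[[0,0,0],0],[[0,0,0],0]]'
python3 -m handwheel '[[[0,0,0],0],[[0,0,0],0],[[0,0,0],0],[[0,0,0],0],[[0,0,0],0],[[0,0,0],0],[[0,0,0],0],[[0,0,0],0],[[0,0,0],0],[[0,0,0],0],[[0,0,0],0]]' 0 20
python3 -c "
from h import *
go(.468,.3155,.15)"
```

```text
time_s: 13.23
tcp_pos: [0.6752, 0.0897, 0.0263]
orientation: [1.0, 0.001, -0.001, 0.0]
ft_force: [-0.5, -0.1, 0.5]
opening: 1.001
finger_force: 0.0
time_s: 14.15
tcp_pos: [0.6761, 0.089, 0.0272]
orientation: [1.0, 0.001, 0.0, -0.0]
ft_force: [-0.8, 0.9, 2.2]
opening: 0.523
finger_force: 20.0
t 14.15 tcp [0.6761 0.089  0.0272] yaw -89.9 spin 0.0 before [-6.93 -7.56 -4.09] after [-6.93 -7.56 -4.09] F [-0.8  0.9  2.2] open 0.523 ff 20.0 tilt -1.0
```

```bash
python3 -m handwheel '[[[0,0,-0.3],0],[[0,0,-0.7],0],[[0,0,-0.7],0],[[0,0,-0.7],0],[[0,0,-0.7],0],[[0,0,-0.7],0],[[0,0,-0.4],0],[[0,0,0],0]]'
python3 -m handwheel '[[[-0.5,-0.54,0],0],[[-0.5,-0.54,0],0],[[-0.5,-0.54,0],0],[[-0.5,-0.54,0],0],[[-0.5,-0.54,0],0],[[-0.5,-0.54,0],0],[[-0.5,-0.54,0],0],[[-0.5,-0.54,0],0],[[-0.5,-0.54,0],0],[[-0.5,-0.54,0],0],[[-0.5,-0.54,0],0],[[-0.5,-0.54,0],0],[[-0.5,-0.54,0],0],[[-0.43,-0.54,0],0],[[0,0,0],0],[[0,0,0],0],[[0,0,0],0]]'
python3 -c "
from h import *
go(.468,.3155,.032)"
```

```text
time_s: 14.82
tcp_pos: [0.6774, 0.089, 0.1574]
orientation: [1.0, 0.001, 0.003, -0.0]
ft_force: [0.2, -0.2, -0.8]
opening: 0.522
finger_force: 20.0
time_s: 16.23
tcp_pos: [0.4678, 0.3149, 0.152]
orientation: [1.0, 0.001, -0.001, 0.001]
ft_force: [-0.5, -0.1, -1.8]
opening: 0.519
finger_force: 20.0
t 16.23 tcp [0.4678 0.3149 0.152 ] yaw -89.9 spin 0.0 before [ 0.01 -0.03  4.  ] after [ 0.01 -0.03  4.  ] F [-0.5 -0.1 -1.8] open 0.519 ff 20.0 tilt -1.0
```

```bash
python3 -m handwheel '[[[0,0,0.4],0],[[0,0,0.6],0],[[0,0,0.6],0],[[0,0,0.6],0],[[0,0,0.6],0],[[0,0,0.6],0],[[0,0,0.3],0],[[0,0,0.1],0],[[0,0,0.07],0],[[0,0,0.07],0],[[0,0,0],0],[[0,0,0],0],[[0,0,0],0]]'
python3 -c "
from h import *
go(.468,.3155,.032)"
```

```text
time_s: 17.32
tcp_pos: [0.4683, 0.3157, 0.0358]
orientation: [1.0, 0.001, 0.001, -0.0]
ft_force: [-0.9, 0.4, -1.2]
opening: 0.519
finger_force: 20.0
t 17.32 tcp [0.4683 0.3157 0.0358] yaw -89.9 spin 0.0 before [-0.01  0.01  0.13] after [-0.01  0.01  0.13] F [-0.9  0.4 -1.2] open 0.519 ff 20.0 tilt -1.0
```

```bash
python3 -m handwheel '[[[0,0,0.07],0],[[0,0,0.06],0],[[0,0,0],0],[[0,0,0],0]]'
python3 -m handwheel '[[[0,0,0],0],[[0,0,0],0],[[0,0,0],0],[[0,0,0],0],[[0,0,0],0],[[0,0,0],0],[[0,0,-0.4],0],[[0,0,-0.8],0],[[0,0,-0.8],0],[[0,0,-0.8],0],[[0,0,-0.8],0],[[0,0,-0.8],0],[[0,0,0],0],[[0,0,0],0]]' 1
python3 -c "
from h import *
go(.576,-.001,.16,90)"
```

```text
time_s: 17.65
tcp_pos: [0.468, 0.3156, 0.0311]
orientation: [1.0, 0.001, 0.0, -0.0]
ft_force: [0.4, -0.1, -0.1]
opening: 0.519
finger_force: 20.0
time_s: 18.82
tcp_pos: [0.4686, 0.3159, 0.1656]
orientation: [1.0, 0.001, 0.002, -0.001]
ft_force: [0.5, 0.6, 0.2]
opening: 1.001
finger_force: 0.0
t 18.82 tcp [0.4686 0.3159 0.1656] yaw -89.9 spin 0.02 before [ 3.56 10.57  0.18] after [ 3.58 10.56  0.18] F [0.5 0.6 0.2] open 1.001 ff 0.0 tilt -1.0
```

```bash
python3 -m handwheel '[[[0.25,0.75,0],0],[[0.25,0.75,0],0],[[0.25,0.75,0],0],[[0.25,0.75,0],0],[[0.25,0.75,0],0],[[0.25,0.75,0],0],[[0.25,0.75,0],0],[[0.25,0.75,0],0],[[0.25,0.75,0],0],[[0.25,0.75,0],0],[[0.25,0.75,0],0],[[0.25,0.75,0],0],[[0.25,0.75,0],0],[[0.3,0.8,0],0],[[0,0,0],0],[[0,0,0],0]]'
python3 -c "
from h import *
go(.576,-.001,.025,90)"
```

```text
time_s: 20.15
tcp_pos: [0.5743, -0.0019, 0.1611]
orientation: [1.0, -0.0, -0.001, -0.0]
ft_force: [1.3, 0.4, -0.0]
opening: 0.999
finger_force: 0.0
t 20.15 tcp [ 0.5743 -0.0019  0.1611] yaw -90.0 spin -0.01 before [ 0.07 -0.03  4.54] after [ 0.07 -0.03  4.54] F [ 1.3  0.4 -0. ] open 0.999 ff 0.0 tilt -1.0
```

```bash
python3 -m handwheel '[[[0.06,-0.03,0.4],0],[[0,0,0.6],0],[[0,0,0.6],0],[[0,0,0.6],0],[[0,0,0.6],0],[[0,0,0.6],0],[[0,0,0.6],0],[[0,0,0.5],0],[[0,0,0],0],[[0,0,0],0],[[0,0,0],0]]'
python3 -m handwheel '[[[0,0,0],0],[[0,0,0],0],[[0,0,0],0],[[0,0,0],0],[[0,0,0],0],[[0,0,0],0],[[0,0,0],0],[[0,0,0],0],[[0,0,0],0],[[0,0,0],0],[[0,0,0],0]]' 0 20
python3 -c "
from h import *
go(.534,.310,.165)"
```

```text
time_s: 21.07
tcp_pos: [0.5767, 0.0007, 0.0285]
orientation: [1.0, 0.001, 0.0, -0.0]
ft_force: [0.4, 0.4, -1.0]
opening: 0.999
finger_force: 0.0
time_s: 21.98
tcp_pos: [0.5766, -0.0001, 0.028]
orientation: [1.0, 0.001, -0.0, 0.0]
ft_force: [0.0, -0.0, 0.9]
opening: 0.494
finger_force: 20.0
t 21.98 tcp [ 5.766e-01 -1.000e-04  2.800e-02] yaw -89.9 spin 0.0 before [ -1.41 -10.34  -4.57] after [ -1.41 -10.34  -4.57] F [ 0.  -0.   0.9] open 0.494 ff 20.0 tilt -1.0
```

```bash
python3 -m handwheel '[[[0,0,-0.3],0],[[0,0,-0.7],0],[[0,0,-0.7],0],[[0,0,-0.7],0],[[0,0,-0.7],0],[[0,0,-0.7],0],[[0,0,-0.6],0],[[0,0,-0.2],0],[[0,0,0],0]]'
python3 -m handwheel '[[[-0.1,-0.7,0],0],[[-0.1,-0.7,0],0],[[-0.1,-0.7,0],0],[[-0.1,-0.7,0],0],[[-0.1,-0.7,0],0],[[-0.1,-0.7,0],0],[[-0.1,-0.7,0],0],[[-0.1,-0.7,0],0],[[-0.1,-0.7,0],0],[[-0.1,-0.7,0],0],[[-0.1,-0.7,0],0],[[-0.1,-0.7,0],0],[[-0.1,-0.7,0],0],[[-0.1,-0.7,0],0],[[-0.01,-0.54,0],0],[[0,0,0],0],[[0,0,0],0],[[0,0,0],0]]'
python3 -c "
from h import *
go(.534,.310,.032); s=snap('scene','g3.png')"
```

```text
time_s: 22.73
tcp_pos: [0.5775, -0.0001, 0.1685]
orientation: [1.0, 0.001, 0.002, 0.0]
ft_force: [0.5, -0.2, -0.3]
opening: 0.496
finger_force: 20.0
time_s: 24.23
tcp_pos: [0.5339, 0.3093, 0.1651]
orientation: [1.0, 0.001, -0.0, 0.001]
ft_force: [0.7, 0.0, 0.2]
opening: 0.497
finger_force: 20.0
t 24.23 tcp [0.5339 0.3093 0.1651] yaw -89.9 spin 0.0 before [ 0.01 -0.03  4.44] after [ 0.01 -0.03  4.44] F [0.7 0.  0.2] open 0.497 ff 20.0 tilt -1.0
```

View pics/g3.png

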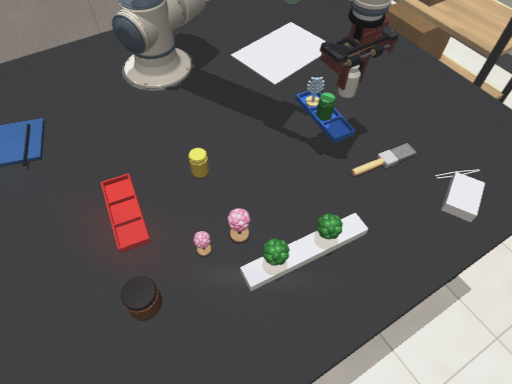

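The tree is at (315,93) and the jar at (326,106), each in its own compartment. The bottle is held upright at (348,82), above the far one.

```bash
python3 -m handwheel '[[[0,-0.02,0.4],0],[[0,0,0.6],0],[[0,0,0.6],0],[[0,0,0.6],0],[[0,0,0.6],0],[[0,0,0.6],0],[[0,0,0.6],0],[[0,0,0.2],0],[[0,0,0.1],0],[[0,0,0.07],0],[[0,0,0.07],0],[[0,0,0],0],[[0,0,0],0],[[0,0,0],0],[[0,0,0],0]]'
python3 -c "
from h import *
go(.534,.310,.032)"
```

```text
time_s: 25.53
tcp_pos: [0.5341, 0.3109, 0.0335]
orientation: [1.0, 0.001, 0.001, -0.0]
ft_force: [-0.1, -0.5, -0.7]
opening: 0.501
finger_force: 20.0
t 25.53 tcp [0.5341 0.3109 0.0335] yaw -89.9 spin 0.0 before [-0.    0.03  0.05] after [-0.    0.03  0.05] F [-0.1 -0.5 -0.7] open 0.501 ff 20.0 tilt -1.0
```

```bash
python3 -m handwheel '[[[0,0,0.05],0],[[0,0,0],0],[[0,0,0],0]]'
python3 -m handwheel '[[[0,0,0],0],[[0,0,0],0],[[0,0,0],0],[[0,0,0],0],[[0,0,0],0],[[0,0,0],0],[[0,0,-0.4],0],[[0,0,-0.8],0],[[0,0,-0.8],0],[[0,0,-0.8],0],[[0,0,-0.8],0],[[0,0,-0.8],0],[[0,0,0],0],[[0,0,0],0]]' 1
python3 -c "
from h import *
s=snap('top'); S=snap('scene'); h=cv2.cvtColor(S['img'],cv2.COLOR_RGB2HSV)
m=cv2.inRange(h,(150,40,80),(179,255,255)); m[:,:222]=0; M=cv2.moments(m,True); u,v=M['m10']/M['m00'],M['m01']/M['m00']
print(u,v,ray(S,u,v,.062)); go(.676,-.097,.16,90)"
```

```text
time_s: 25.78
tcp_pos: [0.5343, 0.311, 0.032]
orientation: [1.0, 0.001, 0.001, -0.0]
ft_force: [1.0, 0.3, 2.6]
opening: 0.496
finger_force: 20.0
time_s: 26.95
tcp_pos: [0.5347, 0.3112, 0.1662]
orientation: [1.0, 0.001, 0.002, -0.001]
ft_force: [-0.8, -1.1, -0.2]
opening: 1.001
finger_force: 0.0
238.55497382198953 219.56806282722513 [ 0.67276764 -0.09502932  0.062     ]
t 27.05 tcp [0.5335 0.3106 0.1624] yaw -89.9 spin 0.02 before [ 4.73 13.59  0.08] after [ 4.75 13.59  0.08] F [-0.8 -0.1  0.2] open 1.0 ff 0.0 tilt -1.0
```

```bash
python3 -m handwheel '[[[0.27,0.75,0],0],[[0.27,0.75,0],0],[[0.27,0.75,0],0],[[0.27,0.75,0],0],[[0.27,0.75,0],0],[[0.27,0.75,0],0],[[0.27,0.75,0],0],[[0.27,0.75,0],0],[[0.27,0.75,0],0],[[0.27,0.75,0],0],[[0.27,0.75,0],0],[[0.27,0.75,0],0],[[0.27,0.75,0],0],[[0.27,0.75,0],0],[[0.27,0.75,0],0],[[0.27,0.75,0],0],[[0.27,0.75,0],0],[[0.1,0.75,0],0],[[0,0,0],0],[[0,0,0],0]]' 0.85
python3 -c "
from h import *
go(.674,-.096,.0435,90)"
```

```text
time_s: 28.72
tcp_pos: [0.6744, -0.095, 0.1608]
orientation: [1.0, -0.0, -0.002, -0.0]
ft_force: [-0.1, 0.3, 0.3]
opening: 0.851
finger_force: 0.0
t 28.72 tcp [ 0.6744 -0.095   0.1608] yaw -90.0 spin -0.01 before [0.   0.04 3.91] after [0.   0.04 3.91] F [-0.1  0.3  0.3] open 0.851 ff 0.0 tilt -1.0
```

```bash
python3 -m handwheel '[[[0,0.04,0.4],0],[[0,0,0.6],0],[[0,0,0.6],0],[[0,0,0.6],0],[[0,0,0.6],0],[[0,0,0.6],0],[[0,0,0.5],0],[[0,0,0],0],[[0,0,0],0],[[0,0,0],0],[[0,0,0],0]]'
python3 -m handwheel '[[[0,0,0],0],[[0,0,0],0],[[0,0,0],0],[[0,0,0],0],[[0,0,0],0],[[0,0,0],0],[[0,0,0],0],[[0,0,0],0],[[0,0,0],0],[[0,0,0],0],[[0,0,0],0]]' 0 15
python3 -c "
from h import *
go(.545,-.309,.16)"
```

```text
time_s: 29.63
tcp_pos: [0.6759, -0.0949, 0.0479]
orientation: [1.0, 0.001, 0.001, 0.0]
ft_force: [-0.1, -0.3, 0.9]
opening: 0.849
finger_force: 0.0
time_s: 30.55
tcp_pos: [0.6752, -0.0953, 0.0464]
orientation: [1.0, 0.001, 0.0, 0.0]
ft_force: [0.4, 0.2, 3.1]
opening: 0.537
finger_force: 15.0
t 30.55 tcp [ 0.6752 -0.0953  0.0464] yaw -89.9 spin 0.0 before [-4.35  7.12 -3.79] after [-4.35  7.12 -3.79] F [0.4 0.2 3.1] open 0.537 ff 15.0 tilt -1.0
```

```bash
python3 -m handwheel '[[[0,0,-0.3],0],[[0,0,-0.7],0],[[0,0,-0.7],0],[[0,0,-0.7],0],[[0,0,-0.7],0],[[0,0,-0.7],0],[[0,0,-0.2],0],[[0,0,0],0]]'
python3 -m handwheel '[[[-0.32,0.5,0],0],[[-0.32,0.5,0],0],[[-0.32,0.5,0],0],[[-0.32,0.5,0],0],[[-0.32,0.5,0],0],[[-0.32,0.5,0],0],[[-0.32,0.5,0],0],[[-0.32,0.5,0],0],[[-0.32,0.5,0],0],[[-0.32,0.5,0],0],[[-0.32,0.5,0],0],[[-0.32,0.5,0],0],[[-0.32,0.5,0],0],[[-0.19,0.5,0],0],[[0,0.12,0],0],[[0,0,0],0],[[0,0,0],0],[[0,0,0],0]]'
python3 -c "
from h import *
go(.545,-.309,.051); s=snap('scene','g4.png')"
```

```text
time_s: 31.22
tcp_pos: [0.676, -0.0955, 0.1692]
orientation: [1.0, 0.001, 0.002, 0.0]
ft_force: [-0.0, 0.6, -0.4]
opening: 0.533
finger_force: 15.0
time_s: 32.72
tcp_pos: [0.545, -0.3082, 0.1655]
orientation: [1.0, 0.001, -0.0, -0.0]
ft_force: [0.8, -0.2, -0.7]
opening: 0.54
finger_force: 15.0
t 32.72 tcp [ 0.545  -0.3082  0.1655] yaw -89.9 spin 0.0 before [0.   0.03 3.82] after [0.   0.03 3.82] F [ 0.8 -0.2 -0.7] open 0.54 ff 15.0 tilt -1.0
```

View pics/g4.png

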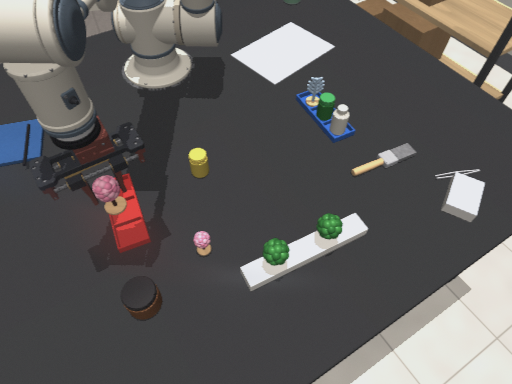

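All three blue-tray things stand in their compartments, at (315,93), (326,106) and (341,120). The pink tree is held upright at (110,195). Next I lower it into the far red compartment.

```bash
python3 -m handwheel '[[[0,0.02,0.4],0],[[0,0,0.6],0],[[0,0,0.6],0],[[0,0,0.6],0],[[0,0,0.6],0],[[0,0,0.5],0],[[0,0,0.2],0],[[0,0,0.1],0],[[0,0,0.07],0],[[0,0,0.07],0],[[0,0,0],0],[[0,0,0],0],[[0,0,0],0],[[0,0,0],0]]'
python3 -c "
from h import *
go(.545,-.309,.0505)"
```

```text
time_s: 33.93
tcp_pos: [0.5452, -0.3099, 0.0547]
orientation: [1.0, 0.001, 0.0, 0.0]
ft_force: [-0.2, -0.0, -1.1]
opening: 0.534
finger_force: 15.0
t 33.93 tcp [ 0.5452 -0.3099  0.0547] yaw -89.9 spin 0.0 before [-0.01 -0.03  0.14] after [-0.01 -0.03  0.14] F [-0.2 -0.  -1.1] open 0.534 ff 15.0 tilt -1.0
```

```bash
python3 -m handwheel '[[[0,0,0.07],0],[[0,0,0.05],0],[[0,0,0],0],[[0,0,0],0],[[0,0,0],0]]'
python3 -m handwheel '[[[0,0,0],0],[[0,0,0],0],[[0,0,0],0],[[0,0,0],0],[[0,0,0],0],[[0,0,0],0],[[0,0,-0.4],0],[[0,0,-0.8],0],[[0,0,-0.8],0],[[0,0,-0.8],0],[[0,0,-0.8],0],[[0,0,-0.6],0],[[0,0,0],0],[[0,0,0],0]]' 1
python3 -c "
from h import *
go(.460,-.086,.165,90)"
```

```text
time_s: 34.35
tcp_pos: [0.5449, -0.3096, 0.0504]
orientation: [1.0, 0.001, -0.0, -0.0]
ft_force: [0.3, 0.2, 0.8]
opening: 0.534
finger_force: 15.0
time_s: 35.52
tcp_pos: [0.5455, -0.31, 0.1783]
orientation: [1.0, 0.001, 0.001, 0.001]
ft_force: [0.6, -0.2, -0.3]
opening: 0.998
finger_force: 0.0
t 35.52 tcp [ 0.5455 -0.31    0.1783] yaw -89.9 spin 0.02 before [-2.84 -7.47  0.42] after [-2.85 -7.47  0.42] F [ 0.6 -0.2 -0.3] open 0.998 ff 0.0 tilt -1.0
```

```bash
python3 -m handwheel '[[[-0.24,-0.62,0.03],0],[[-0.24,-0.62,0.03],0],[[-0.24,-0.62,0.03],0],[[-0.24,-0.62,0.03],0],[[-0.24,-0.62,0.03],0],[[-0.24,-0.62,0.03],0],[[-0.24,-0.62,0.03],0],[[-0.24,-0.62,0.03],0],[[-0.24,-0.62,0.03],0],[[-0.24,-0.62,0.03],0],[[-0.24,-0.62,0.03],0],[[-0.2,-0.65,0.03],0],[[0,0,0],0],[[0,0,0],0]]'
python3 -c "
from h import *
go(.460,-.086,.025,90)"
```

```text
time_s: 36.68
tcp_pos: [0.4588, -0.0852, 0.1642]
orientation: [1.0, 0.002, -0.001, -0.0]
ft_force: [0.4, -0.5, 0.6]
opening: 1.0
finger_force: 0.0
t 36.68 tcp [ 0.4588 -0.0852  0.1642] yaw -89.8 spin 0.04 before [0.05 0.03 4.64] after [0.05 0.03 4.64] F [ 0.4 -0.5  0.6] open 1.0 ff 0.0 tilt -1.0
```

```bash
python3 -m handwheel '[[[0.04,0.03,0.4],0],[[0,0,0.6],0],[[0,0,0.6],0],[[0,0,0.6],0],[[0,0,0.6],0],[[0,0,0.6],0],[[0,0,0.6],0],[[0,0,0.55],0],[[0,0,0],0],[[0,0,0],0],[[0,0,0],0]]'
python3 -m handwheel '[[[0,0,0],0],[[0,0,0],0],[[0,0,0],0],[[0,0,0],0],[[0,0,0],0],[[0,0,0],0],[[0,0,0],0],[[0,0,0],0],[[0,0,0],0],[[0,0,0],0],[[0,0,0],0]]' 0 20
python3 -m handwheel '[[[0,0,-0.3],0],[[0,0,-0.7],0],[[0,0,-0.7],0],[[0,0,-0.7],0],[[0,0,-0.7],0],[[0,0,-0.7],0],[[0,0,-0.6],0],[[0,0,0],0],[[0,0,0],0]]'
python3 -c "
from h import *
go(.414,-.289,.165)"
```

```text
time_s: 37.6
tcp_pos: [0.4609, -0.0872, 0.0294]
orientation: [1.0, 0.0, 0.0, 0.0]
ft_force: [0.1, -0.9, 0.4]
opening: 1.003
finger_force: 0.0
time_s: 38.52
tcp_pos: [0.4607, -0.0865, 0.0293]
orientation: [1.0, 0.001, 0.0, -0.0]
ft_force: [0.0, 0.9, 1.4]
opening: 0.522
finger_force: 20.0
time_s: 39.27
tcp_pos: [0.4611, -0.0868, 0.162]
orientation: [1.0, 0.001, 0.001, 0.0]
ft_force: [0.1, 0.9, -0.7]
opening: 0.519
finger_force: 20.0
t 39.27 tcp [ 0.4611 -0.0868  0.162 ] yaw -89.9 spin 0.0 before [-1.58  6.74 -0.1 ] after [-1.58  6.74 -0.1 ] F [ 0.1  0.9 -0.7] open 0.519 ff 20.0 tilt -1.0
```

```bash
python3 -m handwheel '[[[-0.13,0.55,0],0],[[-0.13,0.55,0],0],[[-0.13,0.55,0],0],[[-0.13,0.55,0],0],[[-0.13,0.55,0],0],[[-0.13,0.55,0],0],[[-0.13,0.55,0],0],[[-0.13,0.55,0],0],[[-0.13,0.55,0],0],[[-0.13,0.55,0],0],[[-0.13,0.55,0],0],[[-0.13,0.55,0],0],[[0,0.14,0],0],[[0,0,0],0],[[0,0,0],0],[[0,0,0],0]]'
python3 -c "
from h import *
go(.414,-.289,.034); s=snap('top','t2.png'); print(proj(s,[.414,-.289,.018]))"
```

```text
time_s: 40.6
tcp_pos: [0.4142, -0.2879, 0.1605]
orientation: [1.0, 0.001, -0.0, -0.0]
ft_force: [-0.5, 0.6, -1.5]
opening: 0.519
finger_force: 20.0
t 40.6 tcp [ 0.4142 -0.2879  0.1605] yaw -89.9 spin 0.0 before [-0.    0.04  4.22] after [-0.    0.04  4.22] F [-0.5  0.6 -1.5] open 0.519 ff 20.0 tilt -1.0
[[352.43835588 272.47567229]]
```

View pics/t2.png

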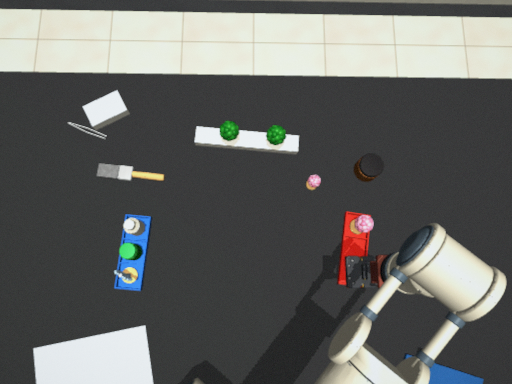

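The blue tray is complete. The pink tree's foot is at (357,227) in the far red compartment, and the bystanders haven't moved. Now I lower the yellow jar.

```bash
python3 -m handwheel '[[[0,0.03,0.4],0],[[0,0,0.6],0],[[0,0,0.6],0],[[0,0,0.6],0],[[0,0,0.6],0],[[0,0,0.6],0],[[0,0,0.4],0],[[0,0,0.2],0],[[0,0,0.1],0],[[0,0,0.07],0],[[0,0,0],0],[[0,0,0],0],[[0,0,0],0],[[0,0,0],0]]'
python3 -c "
from h import *
go(.414,-.289,.0333)"
```

```text
time_s: 41.82
tcp_pos: [0.4145, -0.2901, 0.0368]
orientation: [1.0, 0.001, 0.001, 0.0]
ft_force: [-0.9, -0.2, -0.7]
opening: 0.525
finger_force: 20.0
t 41.82 tcp [ 0.4145 -0.2901  0.0368] yaw -89.9 spin 0.0 before [-0.02 -0.04  0.12] after [-0.02 -0.04  0.12] F [-0.9 -0.2 -0.7] open 0.525 ff 20.0 tilt -1.0
```

```bash
python3 -m handwheel '[[[0,0,0.06],0],[[0,0,0.05],0],[[0,0,0],0],[[0,0,0],0],[[0,0,0],0]]'
python3 -m handwheel '[[[0,0,0],0],[[0,0,0],0],[[0,0,0],0],[[0,0,0],0],[[0,0,0],0],[[0,0,0],0],[[0,0,-0.4],0],[[0,0,-0.8],0],[[0,0,-0.8],0],[[0,0,-0.8],0],[[0,0,-0.8],0],[[0,0,-0.8],0],[[0,0,-0.8],0],[[0,-0.6,0],0],[[0,-0.6,0],0],[[0,-0.6,0],0],[[0,-0.6,0],0],[[0,-0.6,0],0],[[0,0,0],0],[[0,0,0],0]]' 1
python3 -c "
from h import *
a=snap('scene')['img'];b=snap('top')['img']
c=np.hstack([cv2.resize(i[y:y+110,x:x+80,::-1],(266,366),interpolation=3) for i,x,y in((a,85,140),(a,290,60),(b,320,195))]);cv2.imwrite('pics/f.png',c)"
```

```text
time_s: 42.23
tcp_pos: [0.4143, -0.29, 0.0332]
orientation: [1.0, 0.001, 0.0, 0.0]
ft_force: [-0.1, -1.2, 2.6]
opening: 0.517
finger_force: 20.0
time_s: 43.9
tcp_pos: [0.4142, -0.1995, 0.1898]
orientation: [1.0, 0.002, 0.001, 0.001]
ft_force: [-0.5, 0.3, -0.1]
opening: 1.0
finger_force: 0.0
```

View pics/f.png

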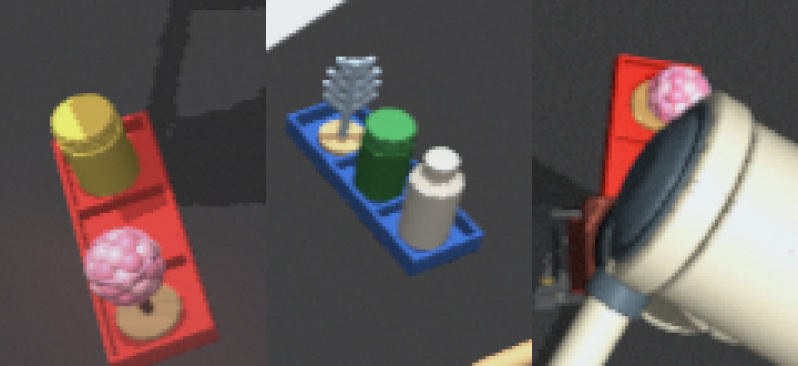

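All five things stand upright in compartments of their own (yellow jar in crop at (100,150), pink tree foot at (150,315), blue tray full), and the gripper is clear, so I'm handing in.

```bash
python3 -c "
from rig import ctrl
print(ctrl.close_job())"
```

```text
the job is handed in; nothing more can be done
None
```

Both kits are made up and the job is handed in: the bare tree, green jar and glue bottle stand in the blue tray, and the larger pink tree and yellow jar stand in the red tray, each upright in its own compartment, with the brush, tub and foam strip left where they were (about 44 s used of 109 s).

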